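Find the loose hold-down bolt of the rolling mill and hold its cap open

TASK

One of the three capped hold-down bolts along the front edge of the rolling mill's bed plate has worked loose: tap down on the shut caps, one after another, until you feel one give, then lift that bolt's spring-hinged cap to at least two thirds of the way to upright so that a spanner can get at it. Leave the other two caps shut and the things lying on the bench where they are, and finish still holding the loose bolt's cap open in the gripper.

Things in the scene. Friction and masses are not known exactly. Their poses are not given: they have to be found in the camera images.
- mill: Hand rolling mill (grey cheeks, steel rolls, crank), fixed on a steel bed plate 12 mm thick. Origin: plate's underside (bench level) below the middle bolt. z up; x points level from the row of bolts to the mill; y runs along the row. Plate: x -45 to 265 mm, y -145 to 145 mm. The mill, 260 mm tall, begins at x = 130 mm; the space over the row is clear.
- bolt_left (a point): End bolt at mill y = +90 mm: where its axis meets the plate's top face (12 mm above the bench). All three bolts look alike, each under an upright round black cap 38 mm in diameter, side walls 9 to 33.5 mm above the plate's top face, top flat (45.5 mm above the bench). Below it: a base disc of the same diameter (6 to 9 mm) and a rubber collar 35 mm in diameter.
- bolt_middle (a point): Same point of the middle bolt (mill y = 0). Every cap's hinge axis is parallel to mill y, 21.5 mm from the bolt axis on the side away from the mill (mill x = -21.5 mm), 9 mm above the plate's top face. The cap opens by its mill side rising and swinging over, away from the mill. A thumb tab 14 mm wide and 3 mm thick sticks out 9 mm on the mill side, 9.5 mm above the plate.
- bolt_right (a point): Same point of the other end bolt (mill y = -90 mm). Each cap can be gripped across its diameter with the fingers closing along mill y; it may pivot between the pads while they follow the arc about the hinge.
- loose_bolt (a joint): How far (m) the loose bolt, with base and cap, is pressed down: 0 at rest, at most 0.005. On a spring washer: gives from about 2 N on its cap's top, fully down at about 4.5 N, springs back. The two firm bolts do not give. Which place holds the loose bolt changes from run to run and cannot be seen; only pressing tells.
- loose_cap (a joint): Opening angle (rad) of the loose bolt's cap: 0 shut, 1.57 upright (stood on its edge), 1.75 fully open. A spring in the hinge (0.02 N m at 0 to 0.055 N m fully open) shuts it when it is let go.
- firm1_cap (a joint): Opening angle (rad) of the cap of one of the two firm bolts, made just like the loose one's.
- firm2_cap (a joint): Opening angle (rad) of the cap of the other firm bolt.
- spanner: Steel spanner 170 mm long lying on the bench in front of the bed plate, a bystander; origin at the underside, long axis x.
- jar: Small amber jar with a steel lid, 56 mm in diameter and 60 mm tall, on the bench, a bystander; origin at the centre of its underside.
- bench_block: Jeweller's steel bench block 75 x 75 x 22 mm on the bench, a bystander; origin at the centre of its underside.

How it is judged:
By the outcome, as a careful person would: the job done as asked, in the order asked, and still so for the second after the job is handed in, while the arm keeps its last pose, push and grip.
It also fails if it takes over 42 s, if anything falls off the work surface, if the arm or the gripper's body presses on something with over 40 N, if the wrist force passes 120 N, or if a joint passes its speed limit or range.

ROBOT

A 6-joint arm with a two-finger parallel gripper is mounted at the origin on the work surface. World frame = base frame: x ahead of the robot, y to its left, z up, the work surface at z = 0. Lengths are in mm, angles in rad, forces in N, time in s.
With the tool pointing down it reaches from about 275 to 825 mm from the base axis. Payload 5.2 kg.
Tool frame: the origin (TCP) lies at the very end of the fingers, on their centre line; the grasp point (between the pads) lies 19 mm behind it; z points along the fingers, y is the direction in which the jaws open and shut (so a half turn about z gives the same grasp; the last joint's range is limited). The gripper opens to 93 mm and grips with 3 to 60 N. Pads are 15 mm wide; open, the fingers measure 128 mm over their backs; the gripper's body (75 mm by 188 mm) begins 65 mm behind the grasp point.
Start: joints at [-1.402, 0.259, 1.535, -0, 1.348, -0.203], TCP at [199.832, -512.418, 218.653] pointing down, gripper open.
Joint ranges: [-3.14, 3.14], [-0.91, 2.08], [0.19, 2.58], [-1.22, 4.36], [0.22, 2.71], [-3.12, 3.12]. Speed limits (rad/s): [2.57, 2.57, 3.14, 3.14, 3.14, 3.14].

INTERFACE

Orientations are given as [roll, pitch, yaw] about the fixed x, y, z axes, in that order (R = Rz(yaw) Ry(pitch) Rx(roll)).
In Python, from bench import robot gives the robot as it stands. The module is installed in compiled form; this text tells all that it offers. Calls block until the motion is done:
- robot.move_ptp(position, orientation): joint-space move of the TCP to a pose.
- robot.move_linear(position, ori=None, speed=150, f_stop=None): straight line of the TCP; ori=None keeps the orientation; speed is the mean speed in mm/s. With f_stop (N) it stops when the force on the tool has changed by that much, and returns True; else False.
- robot.move_j(angles): joint-space move.
- robot.move_gripper(opening): opening from 0.0 (shut) to 1.0 (fully open); the grip force is fixed at half the most; returns when the fingers have stopped.
- robot.sleep(seconds).
- robot.inverse_kinematics(position, orientation): joint angles nearest the present ones, or None.
- robot.get_image(name): name is "side" or "top" or "wrist"; returns a dict with "img" (480x640x3 uint8, blue, green, red), "fovy" (degrees; the focal length in pixels is half the picture's height over the tangent of half this angle, whatever the lens; pixels are square), "cx", "cy" (the principal point, pixels), "eye" and "orientation" of the camera in the world. Camera axes: x right, y down, z forward; pixel columns grow to the right and rows downward; lengths in mm; the calibration is good to about 2 mm. The wrist camera is an equidistant fisheye: a pixel r from the principal point sees the ray r / f radians off the axis. A picture is of the moment at which its call begins. There is no depth.
A pose or a line that the arm cannot do raises robot.MotionError and nothing moves.
- robot.hand_in(): hands the job in, once; it reports no verdict.
Readings, each from a call of its own:
- robot.current_t(): time.
- robot.current_qpos(): joint angles.
- robot.current_joint_vel(): joint speeds.
- robot.current_joint_efforts(): joint torques, N m.
- robot.current_tcp_pos(): TCP position.
- robot.current_eef_rot(): TCP orientation.
- robot.current_contact_force(): force on the tool from outside, world axes, zero at the start.
- robot.current_ft_torque(): the same for the moment, N m.
- robot.current_gripper_width(): opening from 0.0 (shut) to 1.0 (fully open).
Only numpy, scipy, OpenCV 4.12 (cv2) and the standard library are available. Lean on these libraries where they do the work, as an engineer would, in place of code of your own. Each camera call takes 0.05 s, during which the arm holds its last target. There are 200 camera calls.

## Working session

There is one attempt and no reset: what is moved stays moved. The work goes in short steps, each a Python script; the robot and the scene stay as the last script left them, time stands still between calls to the robot, and variables do not carry over. Pictures are saved under pics/ and viewed, about 8 in all and at most 12, crops included, and the job is handed in when it is done.

```bash
mkdir -p pics; python3 - <<'E'
from bench import robot
import cv2
for n in("top","side"):
    d=robot.get_image(n); cv2.imwrite(f"pics/{n}0.png",d["img"]); print(n,d["fovy"],d["cx"],d["cy"],d["eye"],d["orientation"])
print(robot.current_t(),robot.current_eef_rot())
E
```

```text
top 54.227258089727954 310.61360836035965 247.8010409446333 [ 446.37768216 -194.75961936  746.9382605 ] [-3.05898483 -0.04627704 -1.56026575]
side 48.28859954141568 312.31286675010847 235.35197470108844 [ 459.91701813 -758.14714458  407.98056331] [-2.14898681  0.01725167 -0.1027088 ]
0.1 [-3.13998942e+00 -3.17382616e-04  3.71793740e-01]
```

View pics/top0.png

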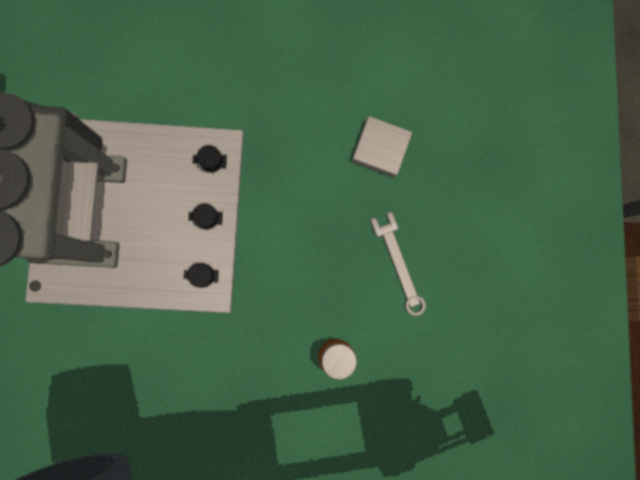

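View pics/side0.png

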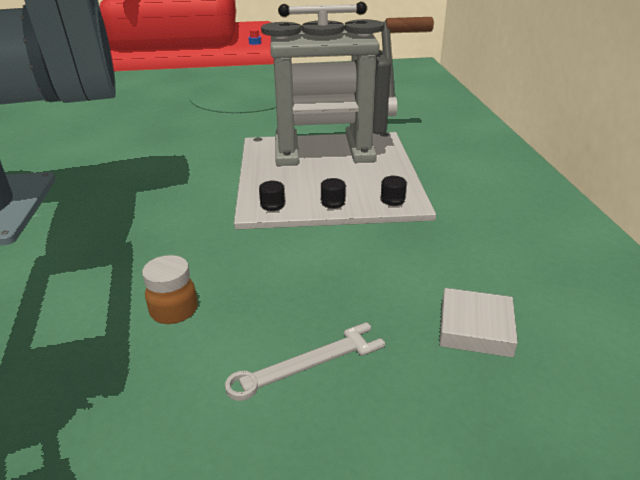

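The top view shows the caps at about (210,158), (205,216) and (201,275), with the plate's front corners at (242,130) and (231,312). The side view shows the cap tops at about (271,188), (333,185) and (394,183). Bystanders are clear of the row. Next I fit the mill pose.

```bash
cat > h.py <<'E'
import numpy as np, cv2
from scipy.spatial.transform import Rotation as R
from scipy.optimize import least_squares
def proj(P,c):
    eye,o,fovy,cx,cy=c; f=240/np.tan(np.radians(fovy)/2)
    q=(np.asarray(P)-eye)@R.from_euler('xyz',o).as_matrix()
    return np.c_[cx+f*q[:,0]/q[:,2],cy+f*q[:,1]/q[:,2]]
TOP=([446.37768216,-194.75961936,746.9382605],[-3.05898483,-0.04627704,-1.56026575],54.227258089727954,310.61360836,247.80104)
SIDE=([459.91701813,-758.14714458,407.98056331],[-2.14898681,0.01725167,-0.1027088],48.28859954,312.31286675,235.351974701)
def m2w(P,p):
    P=np.asarray(P,float); c,s=np.cos(p[2]),np.sin(p[2])
    return np.c_[p[0]+c*P[:,0]-s*P[:,1],p[1]+s*P[:,0]+c*P[:,1],P[:,2]]
E
python3 - <<'E'
from h import *
caps=[[0,-90,45.5],[0,0,45.5],[0,90,45.5]]
T=caps+[[-45,-145,12],[-45,145,12],[265,145,12]]
tp=np.array([[210,158],[205,216],[201,275],[242,130],[231,312],[27,302]])
sp=np.array([[271.5,188],[333,185],[394,183]])
S=caps[::-1]
for w in (0,1):
  f=lambda p:np.r_[(proj(m2w(T,p),TOP)-tp).ravel(),w*(proj(m2w(S,p),SIDE)-sp).ravel()]
  r=least_squares(f,[450,0,1.57]); print(r.x); print(f(r.x).reshape(-1,2).round(1)); print(m2w(caps,r.x).round(1))
for n in("top0","side0"):
  pass
a=cv2.resize(cv2.imread("pics/top0.png")[120:320,150:260],None,fx=3,fy=3,interpolation=cv2.INTER_CUBIC)
b=cv2.resize(cv2.imread("pics/side0.png")[120:240,225:445],None,fx=2,fy=2,interpolation=cv2.INTER_CUBIC)
o=np.zeros((600,800,3),np.uint8);o[:600,:330]=a;o[:240,340:780]=b;cv2.imwrite("pics/crop.png",o)
E
```

```text
[551.53457448 -67.91610714   1.52922647]
[[-0.8 -1.7]
 [-0.  -0.8]
 [-0.3  0.3]
 [ 1.5  0.2]
 [ 0.5  1. ]
 [-0.7  0.8]
 [-0.  -0. ]
 [-0.  -0. ]
 [-0.  -0. ]]
[[641.5 -71.7  45.5]
 [551.5 -67.9  45.5]
 [461.6 -64.2  45.5]]
[552.66478902 -68.9742347    1.52920366]
[[-0.1 -2.4]
 [ 0.7 -1.5]
 [ 0.4 -0.4]
 [ 2.2 -0.4]
 [ 1.2  0.3]
 [ 0.   0.1]
 [-1.9 -2.6]
 [-1.6 -2.3]
 [-1.3 -3. ]]
[[642.6 -72.7  45.5]
 [552.7 -69.   45.5]
 [462.7 -65.2  45.5]]
```

View pics/crop.png

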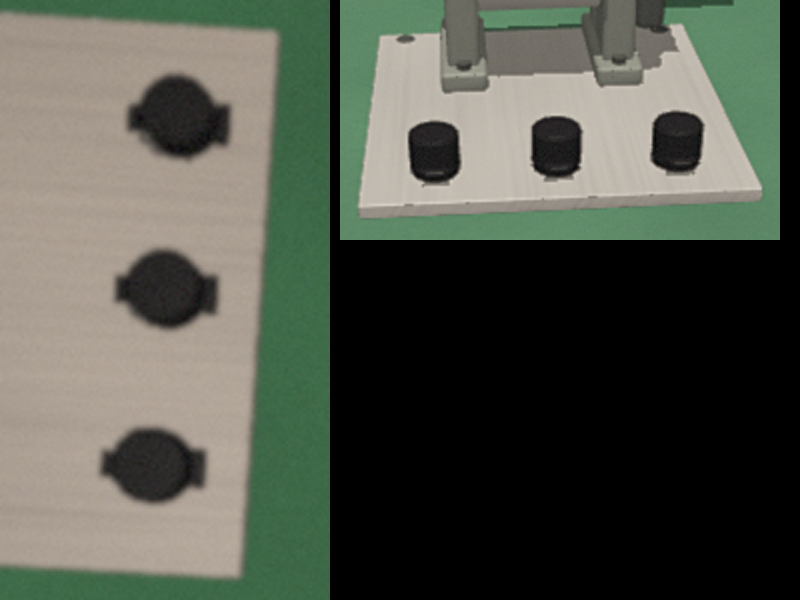

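The crop confirms the positions to about 1 px: caps at (209.7,158.3), (205.3,216.3) and (201.3,275), with tabs on the mill side. The mill origin is about (552,-68.5), yaw 1.53. I'll check reachability, then tap.

```bash
cat >> h.py <<'E'
P=np.array([552.0,-68.5,1.529])
def pose(x,y,z,tilt,flip,p=None):
    "mill-frame TCP point, tool tilted by tilt (opening sense) -> world pos, rpy"
    p=P if p is None else p
    w=m2w([[x,y,z]],p)[0]
    # opening: mill +x side rises -> rotation about mill -y
    r=R.from_euler('z',p[2])*R.from_euler('y',-tilt)*R.from_euler('z',np.pi*flip)*R.from_euler('x',np.pi)
    return w,r.as_euler('xyz')
def arc(y,th,k=0.5,g=13.,zc=36.,flip=0,p=None,x0=0.,dz=0.):
    "TCP pose with cap open by th; contact point (x0,zc) when shut, g mm behind the TCP"
    a=np.array([x0+21.5,zc-21]); c,s=np.cos(th),np.sin(th)
    q=np.array([-21.5+c*a[0]-s*a[1],21+s*a[0]+c*a[1]])
    t=k*th
    q=q+g*np.array([np.sin(t),-np.cos(t)])
    return pose(q[0],y,q[1]+dz,t,flip,p)
E
python3 - <<'E'
from h import *
from bench import robot
print(arc(0,0),arc(0,1.3),R.from_euler('xyz',arc(0,1.3)[1]).as_matrix()[:,2])
for flip in(0,1):
  for y in(90,0,-90):
    print(flip,y,[None if (q:=robot.inverse_kinematics(*pose(0,y,z,0,flip))) is None else np.round(q,2).tolist() for z in(120,46)])
    for k in(0,.5,.8):
      print('  ',k,[None if (q:=robot.inverse_kinematics(*arc(y,t,k,flip=flip))) is None else np.round(q,2).tolist() for t in(0,1.3)])
E
```

```text
(array([552. , -68.5,  23. ]), array([3.14159265, 0.        , 1.529     ])) (array([551.06676232, -90.8152189 ,  35.37989403]), array([ 3.14159265, -0.65      ,  1.529     ])) [ 0.0252872   0.60465787 -0.7960838 ]
0 90 [[-0.38, 0.21, 1.87, 0.0, 1.07, -0.34], [-0.38, 0.31, 1.95, -0.0, 0.88, -0.34]]
   0 [[-0.38, 0.35, 1.97, -0.0, 0.82, -0.34], [-0.44, 0.34, 1.95, -0.0, 0.85, -0.4]]
   0.5 [[-0.38, 0.35, 1.97, -0.0, 0.82, -0.34], [-0.8, 0.56, 1.81, 0.47, 1.29, -1.02]]
   0.8 [[-0.38, 0.35, 1.97, -0.0, 0.82, -0.34], [-0.91, 0.79, 1.7, 0.59, 1.57, -1.17]]
0 0 [[-0.32, 0.35, 1.66, 0.0, 1.13, -0.28], [-0.32, 0.44, 1.73, -0.0, 0.97, -0.28]]
   0 [[-0.32, 0.47, 1.75, -0.0, 0.92, -0.28], [-0.38, 0.47, 1.74, -0.0, 0.94, -0.33]]
   0.5 [[-0.32, 0.47, 1.75, -0.0, 0.92, -0.28], [-0.7, 0.66, 1.61, 0.51, 1.35, -0.9]]
   0.8 [[-0.32, 0.47, 1.75, -0.0, 0.92, -0.28], [-0.81, 0.86, 1.5, 0.67, 1.63, -1.04]]
0 -90 [[-0.28, 0.5, 1.42, 0.0, 1.22, -0.24], [-0.28, 0.58, 1.49, 0.0, 1.07, -0.24]]
   0 [[-0.28, 0.6, 1.51, -0.0, 1.03, -0.24], [-0.33, 0.6, 1.5, 0.0, 1.05, -0.29]]
   0.5 [[-0.28, 0.6, 1.51, -0.0, 
[... 431 characters left out ...]
, [-0.91, 0.79, 1.7, 0.59, 1.57, 1.97]]
1 0 [[-0.32, 0.35, 1.66, 0.0, 1.13, 2.86], [-0.32, 0.44, 1.73, -0.0, 0.97, 2.86]]
   0 [[-0.32, 0.47, 1.75, -0.0, 0.92, 2.86], [-0.38, 0.47, 1.74, -0.0, 0.94, 2.81]]
   0.5 [[-0.32, 0.47, 1.75, -0.0, 0.92, 2.86], [-0.7, 0.66, 1.61, 0.51, 1.35, 2.25]]
   0.8 [[-0.32, 0.47, 1.75, -0.0, 0.92, 2.86], [-0.81, 0.86, 1.5, 0.67, 1.63, 2.1]]
1 -90 [[-0.28, 0.5, 1.42, 0.0, 1.22, 2.9], [-0.28, 0.58, 1.49, 0.0, 1.07, 2.9]]
   0 [[-0.28, 0.6, 1.51, -0.0, 1.03, 2.9], [-0.33, 0.6, 1.5, 0.0, 1.05, 2.85]]
   0.5 [[-0.28, 0.6, 1.51, -0.0, 1.03, 2.9], [-0.62, 0.77, 1.37, 0.54, 1.42, 2.37]]
   0.8 [[-0.28, 0.6, 1.51, -0.0, 1.03, 2.9], [-0.72, 0.96, 1.26, 0.74, 1.7, 2.25]]
```

```bash
python3 - <<'E'
from h import *
from bench import robot
robot.move_gripper(0.0)
w,o=pose(0,90,110,0,0)
robot.move_ptp(w,o)
w2=w.copy(); w2[2]=56; robot.move_linear(w2,speed=120)
print(robot.current_t(),robot.current_contact_force().round(2) if hasattr(robot.current_contact_force(),'round') else robot.current_contact_force(),robot.current_tcp_pos())
w2[2]=40
h=robot.move_linear(w2,speed=12,f_stop=1.2);z1=robot.current_tcp_pos()[2];f1=robot.current_contact_force()
w2[2]=z1-8
h2=robot.move_linear(w2,speed=12,f_stop=6);z2=robot.current_tcp_pos()[2];f2=robot.current_contact_force()
print(h,z1,f1,h2,z2,f2,robot.current_t())
w2[2]=58; robot.move_linear(w2,speed=100)
d=robot.get_image("wrist");cv2.imwrite("pics/w1.png",d["img"]);print(d["fovy"],d["cx"],d["cy"],d["eye"],d["orientation"],robot.current_contact_force())
E
```

```text
4.0667 [-0.79 -0.05  0.55] [462.35766607 -65.19435356  56.22165678]
True 44.91935631107383 [0.71396394 0.65644964 2.89156195] True 40.59149418156864 [-1.84851111  0.17534936  6.93356318] 5.4167
65.70646984690485 325.21096091348045 238.47127455304727 [465.10291506  12.98579776 223.57459199] [ 2.85944048e+00  1.57829088e-04 -4.11825668e-02] [ 0.24309053  0.96218748 -0.14838356]
```

View pics/w1.png

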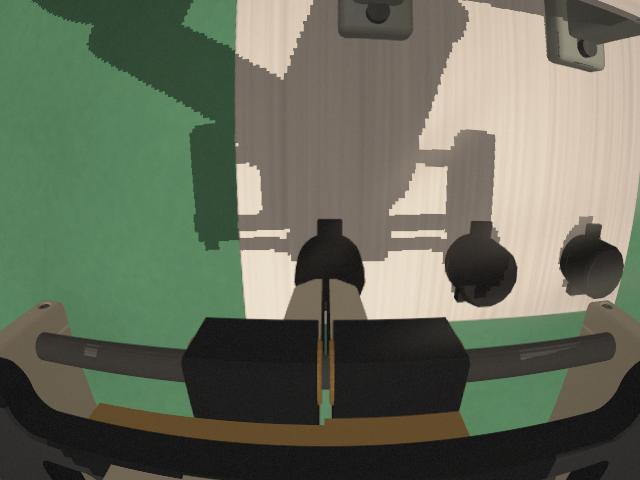

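The wrist view shows the left cap under the closed fingers, disc spanning columns 295–365 at row ≈268, tab centre (330,221) and plate edge at column ≈237. The tap gave: 44.9 → 40.6 mm, ending at 6.9 N, so the left bolt is the loose one. Before gripping I'll check the centring with the wrist calibration.

```bash
python3 - <<'E'
from h import *
def fe(Pw):
    eye=[465.10291506,12.98579776,223.57459199];o=[2.85944048,1.57829088e-04,-4.11825668e-02];f=240/np.tan(np.radians(65.70646984690485)/2)
    q=(np.asarray(Pw)-eye)@R.from_euler('xyz',o).as_matrix()
    rr=np.hypot(q[:,0],q[:,1]);th=np.arctan2(rr,q[:,2])
    return np.c_[325.21+f*th*q[:,0]/rr,238.47+f*th*q[:,1]/rr]
print("tab end",fe(m2w([[28,90,24.5]],P)),"obs 330,219.5")
a=np.linspace(0,2*np.pi,73)
for n,y in(("L",90),("M",0)):
  for z in(45.5,21):
    c=fe(m2w(np.c_[19*np.cos(a),y+19*np.sin(a),0*a+z],P));print(n,z,c.min(0),c.max(0))
print("Mtab",fe(m2w([[28,0,24.5]],P)),"obs 481,222; M disc cols 445-517")
print("edge",fe(m2w([[60,145,12],[-20,145,12]],P)))
print("tip",fe([[462.3,-65.2,58]]))
E
```

```text
tab end [[325.62098769 224.68124249]] obs 330,219.5
L 45.5 [289.27721241 252.10680653] [361.92636988 318.63015414]
L 21 [293.07047802 238.57209436] [358.0647402  299.25415392]
M 45.5 [455.84269454 251.285319  ] [516.51862131 314.00139245]
M 21 [443.02160607 238.66138833] [499.03828715 296.34602329]
Mtab [[479.19803299 225.57659164]] obs 481,222; M disc cols 445-517
edge [[230.81043849 166.29469076]
 [239.06504746 293.44994424]]
tip [[326.11606899 297.65824226]]
```

```bash
sed -i 's/^P=.*/P=np.array([554.0,-67.0,1.529])/' h.py; python3 - <<'E'
from h import *
from bench import robot
w,o=arc(90,0); up=w.copy(); up[2]=60
robot.move_linear(up,o,speed=100)
robot.move_gripper(0.68)
print("stop",robot.move_linear(w,o,speed=50,f_stop=5),robot.current_tcp_pos(),w)
robot.move_gripper(0.0)
print(robot.current_gripper_width()*93,robot.current_contact_force(),robot.current_tcp_pos(),robot.current_t())
d=robot.get_image("wrist");cv2.imwrite("pics/w2.png",d["img"])
E
```

```text
stop False [464.26571752 -63.3225323   23.10114036] [464.07860054 -63.23942572  23.        ]
36.19737875072161 [0.46708947 0.2940649  1.66925053] [464.27046016 -63.27573706  23.15782554] 8.5833
```

View pics/w2.png

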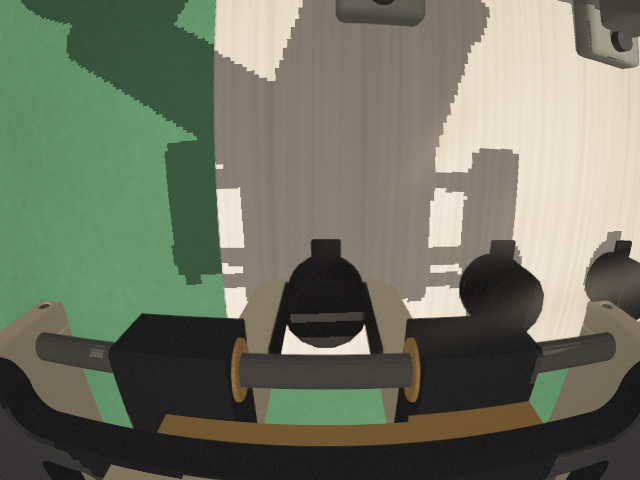

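The view shows the cap (columns 286–366, rows 253–347) between the pads. The width reads 36.2 mm where 38 is expected, so I'll check the fore-aft alignment.

```bash
python3 - <<'E'
from h import *
from bench import robot
d=robot.get_image("wrist")
def fe(Pw):
    f=240/np.tan(np.radians(d["fovy"])/2)
    q=(np.asarray(Pw)-d["eye"])@R.from_euler('xyz',d["orientation"]).as_matrix()
    rr=np.hypot(q[:,0],q[:,1]);th=np.arctan2(rr,q[:,2])
    return np.c_[d["cx"]+f*th*q[:,0]/rr,d["cy"]+f*th*q[:,1]/rr].round(1)
a=np.linspace(0,2*np.pi,73)
for z in(45.5,21):
    c=fe(m2w(np.c_[19*np.cos(a),90+19*np.sin(a),0*a+z],P));print(z,c.min(0),c.max(0))
print("tab",fe(m2w([[28,90,24.5]],P)),"obs 326,239")
print("tip pad corners",fe(m2w([[7.5,109,23],[-7.5,109,23],[7.5,109,45],[-7.5,109,45]],P)))
print(robot.current_gripper_width())
E
```

```text
45.5 [281.7 278.2] [368.6 354.3]
21 [287.  258.8] [363.3 328. ]
tab [[325.2 242.9]] obs 326,239
tip pad corners [[286.  282.4]
 [287.2 309.8]
 [281.  302.2]
 [282.7 332.1]]
0.3912048039669129
```

Alignment is good to about 2 mm; the cap lies slightly more to the mill side. Next I follow the arc with that correction, monitoring force.

```bash
python3 - <<'E'
from h import *
from bench import robot
p=P+[0,1.7,0]
for t in np.arange(0.1,0.75,0.1):
    w,o=arc(90,t,k=0.5,p=p,x0=-1.7)
    robot.move_linear(w,o,speed=12)
    F=np.array(robot.current_contact_force())
    print(round(t,2),F.round(1),np.round(robot.current_tcp_pos()-w,1),round(robot.current_gripper_width()*93,1))
    if np.linalg.norm(F)>30: print("abort");break
print(robot.current_t())
for n in("wrist","side"): cv2.imwrite(f"pics/{n}3.png",robot.get_image(n)["img"])
E
python3 -c "
import cv2,numpy as np
a=cv2.imread('pics/wrist3.png')[180:400,180:480];b=cv2.imread('pics/side3.png')[120:240,200:360]
a=cv2.resize(a,(780,572)) [:,:];a=cv2.resize(a,(400,293));b=cv2.resize(b,(400,300),interpolation=2)
cv2.imwrite('pics/c3.png',np.hstack([a[:293],b[:293]]))"
```

```text
0.1 [ 4.6  4.6 -4.9] [ 0.2  0.6 -0.5] 36.3
0.2 [ 6.3  6.  -9.2] [ 0.2  1.2 -0.7] 36.0
0.3 [ 6.3  8.5 -8.2] [ 0.2  1.7 -0.7] 36.4
0.4 [ 6.9  8.6 -7.1] [ 0.2  2.  -0.6] 36.1
0.5 [ 7.4 10.  -5.7] [ 0.2  2.3 -0.5] 36.6
0.6 [ 7.3 10.8 -4.8] [ 0.2  2.7 -0.3] 36.5
0.7 [ 7.1 10.6 -2.1] [ 0.2  2.9 -0. ] 36.2
10.9333
```

View pics/c3.png

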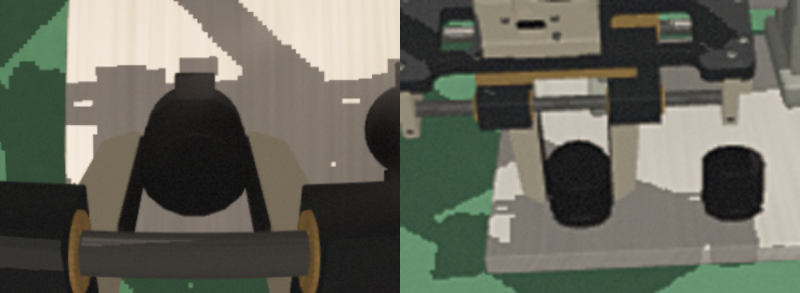

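The cap's tab at wrist px ≈(328,224–235) looks raised; I'll estimate the opening angle by predicting the tab end.

```bash
cat >> h.py <<'E'
def fe(Pw,d):
    f=240/np.tan(np.radians(d["fovy"])/2)
    q=(np.asarray(Pw)-d["eye"])@R.from_euler('xyz',d["orientation"]).as_matrix()
    rr=np.hypot(q[:,0],q[:,1]);th=np.arctan2(rr,q[:,2])
    return np.c_[d["cx"]+f*th*q[:,0]/rr,d["cy"]+f*th*q[:,1]/rr].round(1)
def capt(x,z,th,y=90,p=None):
    c,s=np.cos(th),np.sin(th);a,b=x+21.5,z-21
    return m2w([[-21.5+c*a-s*b,y,21+s*a+c*b]],P+[0,1.7,0] if p is None else p)
E
python3 - <<'E'
from h import *
from bench import robot
d=robot.get_image("wrist")
for t in(0,.2,.4,.5,.6,.7,.8,.9):
    print(t,"tab top",fe(capt(28,24.5,t),d)[0],"tab under",fe(capt(28,21.5,t),d)[0],"cap rear top",fe(capt(-19,45.5,t),d)[0],"front top",fe(capt(19,45.5,t),d)[0],"side top",fe(capt(28,24.5,t),dict(d,**robot.get_image("wrist")))[0] if 0 else "")
E
```

```text
0 tab top [325.4 224. ] tab under [325.4 224.6] cap rear top [325.5 321. ] front top [325.4 238.4] side top 
0.2 tab top [325.4 225.2] tab under [325.4 224.6] cap rear top [325.5 331.5] front top [325.4 250.1] side top 
0.4 tab top [325.4 230.7] tab under [325.4 228.8] cap rear top [325.6 341.3] front top [325.5 266.2] side top 
0.5 tab top [325.4 235.2] tab under [325.4 232.6] cap rear top [325.6 345.7] front top [325.5 275.9] side top 
0.6 tab top [325.4 241. ] tab under [325.4 237.6] cap rear top [325.6 349.8] front top [325.5 286.3] side top 
0.7 tab top [325.4 248. ] tab under [325.4 243.8] cap rear top [325.6 353.4] front top [325.5 297.4] side top 
0.8 tab top [325.4 256.2] tab under [325.4 251.3] cap rear top [325.6 356.6] front top [325.5 309. ] side top 
0.9 tab top [325.5 265.6] tab under [325.4 260. ] cap rear top [325.6 359.3] front top [325.5 320.8] side top
```

Tab and rim place the angle at roughly 0.45–0.5 (0.7 commanded; the arm lags ~3 mm under load). The cap follows, so I continue, tilting a bit more with it.

```bash
cat > go.py <<'E'
from h import *
from bench import robot
def run(ts):
    p=P+[0,1.7,0]
    for t in ts:
        k=(0.35+0.65*(t-0.7))/t
        w,o=arc(90,t,k=k,p=p,x0=-1.7)
        robot.move_linear(w,o,speed=12)
        F=np.array(robot.current_contact_force())
        print(round(t,2),F.round(1),np.round(robot.current_tcp_pos()-w,1),round(robot.current_gripper_width()*93,1))
        if np.linalg.norm(F)>30: print("abort");break
    print(robot.current_t())
    d=robot.get_image("wrist")
    for t in np.arange(.6,1.7,.1):
        print(round(t,1),"tab top",fe(capt(28,24.5,t),d)[0][1],"under",fe(capt(28,21.5,t),d)[0][1],"rear top",fe(capt(-19,45.5,t),d)[0][1],"front top",fe(capt(19,45.5,t),d)[0][1])
    return d
E
python3 - <<'E'
from go import *
d=run(np.arange(.8,1.35,.1))
a=cv2.resize(d["img"][160:400,180:480],(600,480)); cv2.imwrite("pics/w4.png",a)
E
```

```text
0.8 [ 5.6 10.6  0.6] [0.2 3.  0.2] 35.9
0.9 [ 5.  10.9  1.9] [0.2 3.  0.3] 36.2
1.0 [ 6.3 10.2  0.7] [0.2 2.9 0.4] 36.2
1.1 [6.1 9.8 2.6] [0.1 2.7 0.5] 35.9
1.2 [5.3 9.4 1.6] [0.2 2.6 0.5] 35.9
1.3 [4.9 8.4 2.6] [0.1 2.4 0.6] 36.3
12.8667
0.6 tab top 213.7 under 213.3 rear top 319.6 front top 237.6
0.7 tab top 215.7 under 214.6 rear top 324.7 front top 244.9
0.8 tab top 218.8 under 217.0 rear top 329.5 front top 253.4
0.9 tab top 223.1 under 220.6 rear top 334.0 front top 262.8
1.0 tab top 228.6 under 225.3 rear top 338.2 front top 273.1
1.1 tab top 235.4 under 231.3 rear top 341.9 front top 284.2
1.2 tab top 243.4 under 238.6 rear top 345.2 front top 295.7
1.3 tab top 252.6 under 247.1 rear top 348.1 front top 307.5
1.4 tab top 262.8 under 256.6 rear top 350.4 front top 319.3
1.5 tab top 274.0 under 267.2 rear top 352.3 front top 330.9
1.6 tab top 285.9 under 278.7 rear top 353.6 front top 342.0
```

View pics/w4.png

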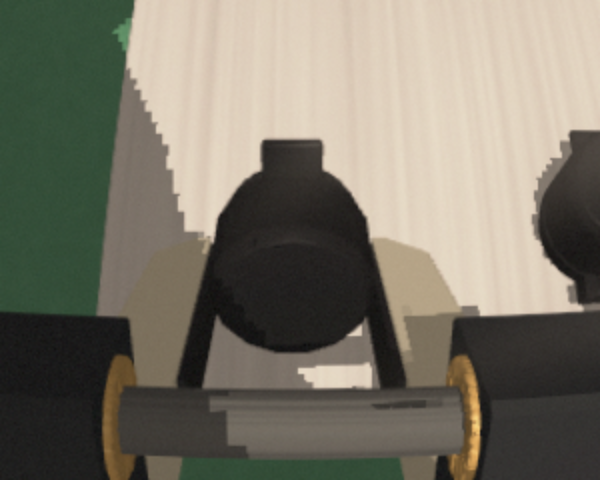

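Rows from the view: tab end 230, front rim 279, rear rim 336, giving θ ≈ 1.0 rad. More is needed (≥1.05 with margin), so on to 1.65 commanded.

```bash
python3 - <<'E'
from go import *
d=run([1.4,1.5,1.58,1.65])
robot.sleep(0.5)
d=robot.get_image("wrist");s=robot.get_image("side")["img"]
print(robot.current_contact_force(),robot.current_gripper_width()*93)
o=np.zeros((600,800,3),np.uint8)
o[:480,:400]=cv2.resize(d["img"][160:400,220:420],(400,480)); o[:480,400:]=cv2.resize(s[120:264,210:330],(400,480)); cv2.imwrite("pics/w5.png",o)
E
```

```text
1.4 [5.  8.9 3.5] [0.1 2.4 0.6] 36.1
1.5 [5.  8.6 3.1] [0.1 2.4 0.6] 36.3
1.58 [3.8 7.3 3. ] [0.1 2.3 0.7] 36.2
1.65 [3.9 8.3 3.6] [0.1 2.3 0.8] 36.2
14.0083
0.6 tab top 206.9 under 207.9 rear top 300.7 front top 218.1
0.7 tab top 206.4 under 206.8 rear top 306.1 front top 222.6
0.8 tab top 206.8 under 206.7 rear top 311.4 front top 228.4
0.9 tab top 208.3 under 207.5 rear top 316.6 front top 235.2
1.0 tab top 210.9 under 209.4 rear top 321.5 front top 243.2
1.1 tab top 214.6 under 212.5 rear top 326.2 front top 252.3
1.2 tab top 219.6 under 216.7 rear top 330.5 front top 262.3
1.3 tab top 225.9 under 222.2 rear top 334.5 front top 273.1
1.4 tab top 233.4 under 228.9 rear top 338.0 front top 284.5
1.5 tab top 242.1 under 236.9 rear top 341.0 front top 296.3
1.6 tab top 251.9 under 246.0 rear top 343.6 front top 308.2
[3.91529777 8.15436816 3.78323552] 35.73565859389432
```

View pics/w5.png

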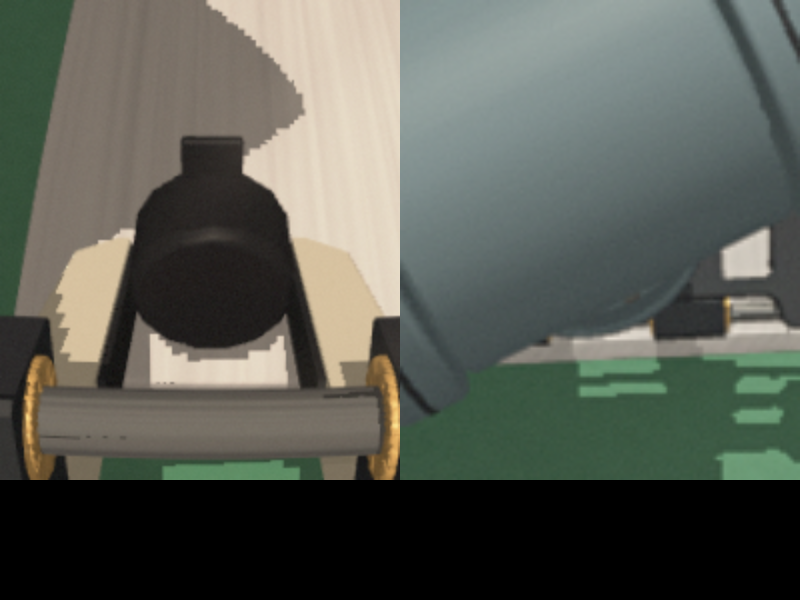

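Tab row 228.5, front rim 275, rear 333 give θ ≈ 1.30 rad (threshold 1.05), and the grip is holding. One top view to check the other caps and the bystanders.

```bash
python3 - <<'E'
from bench import robot
import cv2
cv2.imwrite("pics/top6.png",robot.get_image("top")["img"])
E
```

```text
(no output)
```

View pics/top6.png

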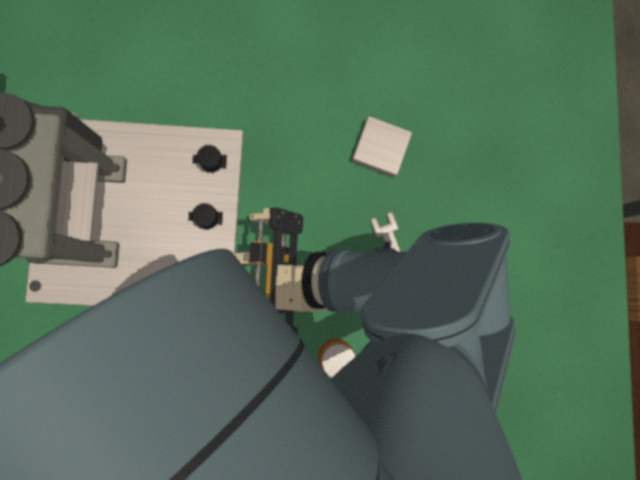

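The middle and right caps are shut at (205,216) and (209,158). Block, spanner jaw and jar are where they were at (382,146), (385,225) and (338,358). Handing in.

```bash
python3 - <<'E'
from bench import robot
print(robot.current_t()); print(robot.hand_in())
E
```

```text
14.7083
the job is handed in; nothing more can be done
None
```

The loose bolt is bolt_left. I lifted its cap to about 1.30 rad, past the two thirds asked for (1.05 rad), and the gripper was still holding it open at hand-in, at 14.7 s.

- **Tap:** I tapped bolt_left first. It gave about 4.3 mm (44.9 to 40.6 mm) as the force rose to about 7 N. Since it gave, I did not tap the other two.
- **Cap angle:** The last wrist picture gave 1.27 to 1.34 rad, read from three points on the cap. The cap trailed the commanded 1.65 rad, because the arm lagged 2–3 mm and the cap slipped or pivoted in the pads.
- **Force and grip:** The measured force peaked at about 13 N during the lift and was about 10 N at the end. The gripper reads about 36 mm on the 38 mm cap. I never explained that difference, but it stayed steady throughout.
- **Other things:** The last top view shows the middle and right caps shut, and the block and the visible parts of the jar and spanner unmoved. The arm hid the rest of the spanner and part of the jar, so I did not check those parts.

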